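# Close the mineral jars with their own lids from the stack

### The arm

A 6-joint arm with a two-finger parallel gripper is mounted at the origin on the work surface. World frame = base frame: x ahead of the robot, y to its left, z up, the work surface at z = 0. Lengths are in m, angles in degrees, forces in N, time in s.
With the tool pointing down it reaches from about 0.375 to 0.9 m from the base axis. Payload 3.1 kg.
Tool frame: the origin (TCP) lies at the very end of the fingers, on their centre line; the grasp point (between the pads) lies 19 mm behind it (bot.tcp_to_grasp is the distance from the TCP to the grasp point, in m); z points along the fingers, y is the direction in which the jaws open and shut (so a half turn about z gives the same grasp; the last joint's range is limited). The gripper opens to 87 mm and grips with 3 to 60 N. Pads are 19 mm wide; open, the fingers measure 117 mm over their backs; the gripper's body (75 mm by 190 mm) begins 51 mm behind the grasp point.
Start: joints at [57.038, 30.224, 82.088, -0, 67.689, -10.227], TCP at [0.242, 0.576, 0.223] pointing down, gripper open.
Joint ranges: [-176.69, 176.69], [-43.24, 126.21], [12.49, 139.97], [-82, 262], [0, 151.66], [-163.58, 163.58]. Speed limits (degrees/s): [159.86, 159.86, 180, 180, 180, 180].

### API

Orientations are given as a 3x3 rotation matrix whose columns are the frame's x, y, z axes.
In Python, from rig import telemetry, eyes, order, bot gives the robot as it stands. The module is installed in compiled form; this text tells all that it offers.
- The arm moves only by the tool servo_tool, never from a script. Its argument "targets" is a list of rows, each a list of 2 entries, a list of its own where there are three numbers: the shift along the tool's x, y, z in m, then the turn, a rotation vector about the tool's x, y, z in rad. In form: [[[tx, ty, tz], [wx, wy, wz]], ...]. A call has 1 to 12 rows; each row is the pose to reach, as a shift and turn from the pose commanded when the call began, along the tool's axes at that moment; what a row does not reach only later rows make up. A row lasts 1/8 s, in which the tool goes at most 62.5 mm and 10.7 degrees, less where a joint would pass 70% of its speed; a pose out of reach is approached as far as the arm can. A call with a gripper value outside its range is refused whole. "gripper" is the finger opening in m, from 0 to 0.087, set as the call begins (left out, the last holds). The fingers move at their own pace and stop on an object; the grip force is fixed at half the most. Time passes only in rows, so rows that repeat a pose let the fingers close. It gives the time, the measured TCP pose, the force and the opening at its end, in the units of the state.
- telemetry.read_state(): the state, without advancing time (a new reading comes with each control period).
- eyes.capture(name): name is "scene" or "top"; returns a dict with "pixels" (384x512x3 uint8, blue, green, red), "intrinsics" (3x3 intrinsics, pixels), "extrinsics" (4x4, takes a point from camera to world coordinates). Camera axes: x right, y down, z forward; pixel columns grow to the right and rows downward; lengths in m; the calibration is good to about 2 mm. A picture is of the moment at which its call begins. There is no depth.
- order.hand_in(): hands the job in, once; it reports no verdict.
The state is a dict: "time_s": time; "joint_positions": joint angles; "qvel": joint speeds; "tau": joint torques, N m; "position": TCP position; "tcp_rot": TCP orientation; "force": force on the tool from outside, world axes, zero at the start; "moment": the same for the moment, N m; "opening": opening from 0.0 (shut) to 1.0 (fully open).
Only numpy, scipy, OpenCV 4.12 (cv2) and the standard library are available. Lean on these libraries where they do the work, as an engineer would, in place of code of your own. Each camera call takes 0.05 s, during which the arm holds its last target. There are 200 camera calls.

### The job

Four mineral jars stand open and their clean lids are stacked on the round white board: work down from the top of the stack and put each lid straight on the jar that has a neck ring of its colour, plug in the mouth and sitting flat on the rim. No lid may tip over or be set down on the bench, and the jars, the brown bottle and the steel cup must stay standing where they are.

Things in the scene. Friction and masses are not known exactly. Their poses are not given: they have to be found in the camera images.
- lid_yellow: Yellow lid, 22 mm high: a ribbed yellow disc 68 mm wide, 14 mm thick with a blank white sticker on top, over a white tapered plug 8 mm deep (52 mm wide at the disc, 43 mm at its flat foot). Grip it by the disc. Origin: centre of the plug's foot; z up; disc from z 8 to 22 mm. Starts upright in the stack on the round white board (fixed, 124 mm wide, 15 mm thick, not listed); the blue lid stands on it.
- lid_blue: Blue lid, 22 mm high: a ribbed blue disc 58 mm wide, 14 mm thick with a blank white sticker on top, over a white tapered plug 8 mm deep (42 mm wide at the disc, 33 mm at its flat foot). Grip it by the disc. Origin: centre of the plug's foot; z up; disc from z 8 to 22 mm. Starts upright in the stack on the yellow lid; the red lid stands on it.
- lid_red: Red lid, 22 mm high: a ribbed red disc 48 mm wide, 14 mm thick with a blank white sticker on top, over a white tapered plug 8 mm deep (32 mm wide at the disc, 23 mm at its flat foot). Grip it by the disc. Origin: centre of the plug's foot; z up; disc from z 8 to 22 mm. Starts upright in the stack on the blue lid; the green lid stands on it.
- lid_green: Green lid, 22 mm high: a ribbed green disc 38 mm wide, 14 mm thick with a blank white sticker on top, over a white tapered plug 8 mm deep (22 mm wide at the disc, 13 mm at its flat foot). Grip it by the disc. Origin: centre of the plug's foot; z up; disc from z 8 to 22 mm. Starts upright in the stack on the red lid; nothing lies on it.
- jar_yellow: Open clear jar, loose, with yellow neck ring and label band: body 92 mm wide up to z 104 mm, shoulder, neck 66.4 mm wide and 16 mm high, mouth 56 mm wide inside. Origin: centre of the underside; z up; rim at z 132 mm. Yellow lid home: disc flat on the rim, lid origin at z 124 mm on the jar's axis; 2 mm side play; the plug finds its way in from up to 5 mm off.
- jar_blue: Open clear jar, loose, with blue neck ring and label band: body 80 mm wide up to z 92 mm, shoulder, neck 56.4 mm wide and 16 mm high, mouth 46 mm wide inside. Origin: centre of the underside; z up; rim at z 120 mm. Blue lid home: disc flat on the rim, lid origin at z 112 mm on the jar's axis; 2 mm side play; the plug finds its way in from up to 5 mm off.
- jar_red: Open clear jar, loose, with red neck ring and label band: body 70 mm wide up to z 98 mm, shoulder, neck 46.4 mm wide and 16 mm high, mouth 36 mm wide inside. Origin: centre of the underside; z up; rim at z 126 mm. Red lid home: disc flat on the rim, lid origin at z 118 mm on the jar's axis; 2 mm side play; the plug finds its way in from up to 5 mm off.
- jar_green: Open clear jar, loose, with green neck ring and label band: body 60 mm wide up to z 80 mm, shoulder, neck 36.4 mm wide and 16 mm high, mouth 26 mm wide inside. Origin: centre of the underside; z up; rim at z 108 mm. Green lid home: disc flat on the rim, lid origin at z 100 mm on the jar's axis; 2 mm side play; the plug finds its way in from up to 5 mm off.
- bottle: Brown glass bottle with a black cap, loose, 44 mm in diameter, 85 mm high, standing among the jars; to be left alone. Origin: centre of the underside, z up.
- cup: Plain steel measuring cup, loose, 62 mm in diameter at the rim, 50 mm high, standing among the jars; to be left alone. Origin: centre of the underside, z up.
Things that resemble listed ones, but are neither listed nor needed, are in the scene too. Leave any pink look-alike of the jar_red alone.

How it is judged:
By the outcome, as a careful person would: the job done as asked, in the order asked, and still so for the second after the job is handed in, with the robot touching nothing.
It also fails if it takes over 112 s, if anything falls off the work surface, if the arm or the gripper's body presses on something with over 40 N, if the wrist force passes 120 N, or if a joint passes its speed limit or range.

## Working session

There is one attempt and no reset: what is moved stays moved. The work goes in short steps, Python scripts to look and compute and a tool call to move; the robot and the scene stay as the last step left them, time stands still between calls to the robot, and variables do not carry over. Pictures are saved under pics/ and viewed, about 12 in all and at most 16, crops included, and the job is handed in when it is done.

Besides the shell and the picture viewer there is one more tool, called after "Call:" as name([rows], argument=value, ...), one row to a line, values as JSON. servo_tool: Moves the arm, as the interface text tells. Its arguments: {"type":"object","properties":{"targets":{"type":"array","items":{"type":"array"}},"gripper":{"type":"number"}},"required":["targets"]}

```bash
mkdir -p pics; python3 - <<'E'
from rig import telemetry, eyes, bot
import cv2,numpy as np
np.set_printoptions(precision=4,suppress=True)
for n in("scene","top"):
    c=eyes.capture(n);cv2.imwrite(f"pics/{n}0.png",c["pixels"])
    print(n,np.array(c["intrinsics"]),np.array(c["extrinsics"]))
s=telemetry.read_state();print(s,bot.tcp_to_grasp)
E
```

```text
scene [[473.8103   0.     251.5998]
 [  0.     473.8103 194.0123]
 [  0.       0.       1.    ]] [[ 0.8008  0.5    -0.3296  0.8824]
 [ 0.5988 -0.6608  0.4526 -0.6252]
 [ 0.0085 -0.5598 -0.8286  1.0276]
 [ 0.      0.      0.      1.    ]]
top [[355.0139   0.     251.318 ]
 [  0.     355.0139 199.2921]
 [  0.       0.       1.    ]] [[ 0.0123 -0.9848  0.173   0.3185]
 [-0.9999 -0.0137 -0.0067 -0.0805]
 [ 0.009  -0.1729 -0.9849  1.1253]
 [ 0.      0.      0.      1.    ]]
{'time_s': 0.1, 'joint_positions': array([ 57.038 ,  30.2756,  82.1489,  -0.0014,  67.6889, -10.2254]), 'qvel': array([ 0.0778, -0.2434, -0.1105, -0.0101,  0.0515,  0.0188]), 'tau': array([ -0.0004, -44.0984, -17.715 ,   0.0635,   0.0534,  -0.    ]), 'position': array([0.2412, 0.5759, 0.2216]), 'tcp_rot': array([[-0.9223,  0.3865, -0.0011],
       [ 0.3865,  0.9223, -0.0017],
       [ 0.0003, -0.002 , -1.    ]]), 'force': array([ 0.1781, -0.1017,  0.7916]), 'moment': array([0.0469, 0.0616, 0.0342]), 'opening': 1.000427827644194} 0.0187
```

View pics/scene0.png

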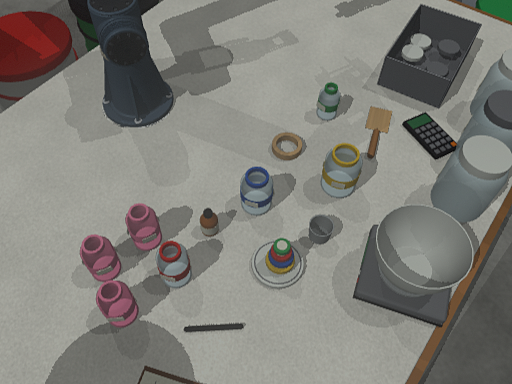

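View pics/top0.png

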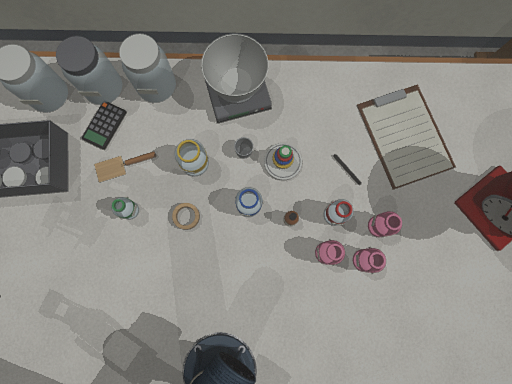

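Scene view: the stack is at about (281,258). The jars are red (173,262), blue (257,190), yellow (342,168) and green (328,100), with the bottle at (209,222) and the cup at (320,229). Three things could pass for jar_red besides it: solid pink jars at (143,225), (100,257) and (117,302). The one at (173,262) is clear with a red ring and label, so it fits the description. I'll confirm it in an enlarged crop and measure the rings.

```bash
python3 - <<'E'
import cv2,numpy as np
s=cv2.imread("pics/scene0.png");t=cv2.imread("pics/top0.png")
r=lambda i,x,y,w,h:cv2.resize(i[y:y+h,x:x+w],(400,300),interpolation=cv2.INTER_CUBIC)
cv2.imwrite("pics/crop1.png",np.vstack([np.hstack([r(s,75,195,160,120),r(s,230,70,160,120)]),np.hstack([r(s,230,180,120,90),r(t,100,120,280,160)])]))
for n,i in(("scene",s),("top",t)):
    h=cv2.cvtColor(i,cv2.COLOR_BGR2HSV)
    for c,(a,b) in dict(yellow=(20,32),blue=(105,125),green=(60,85),red=(0,4)).items():
        m=cv2.inRange(h,(a,140,50),(b,255,255))
        if c=="red": m|=cv2.inRange(h,(175,150,50),(180,255,255))
        k,_,st,ce=cv2.connectedComponentsWithStats(m)
        print(n,c,[(st[j].tolist(),ce[j].round(1).tolist()) for j in range(1,k) if st[j,4]>15])
E
```

```text
scene yellow [([332, 143, 28, 24, 257], [345.4, 154.7]), ([323, 170, 11, 15, 69], [326.9, 177.7]), ([343, 181, 10, 7, 26], [347.8, 184.0]), ([266, 251, 28, 23, 140], [276.8, 266.4])]
scene blue [([246, 167, 23, 19, 81], [256.8, 175.4])]
scene green [([476, 0, 36, 21, 523], [496.5, 7.4]), ([329, 83, 9, 7, 16], [334.1, 85.1]), ([275, 239, 15, 8, 21], [282.8, 241.0])]
scene red [([0, 12, 72, 70, 3851], [30.3, 42.8]), ([73, 48, 5, 12, 18], [75.2, 53.8]), ([159, 241, 22, 21, 152], [169.7, 251.3]), ([271, 246, 21, 15, 91], [279.8, 255.3])]
top yellow [([177, 140, 23, 22, 106], [188.1, 150.8]), ([198, 159, 9, 12, 18], [202.7, 165.1]), ([276, 160, 17, 8, 35], [284.6, 165.1])]
top blue [([240, 189, 18, 19, 60], [248.5, 197.8])]
top green []
top red [([281, 155, 11, 6, 18], [286.2, 158.5]), ([489, 166, 18, 12, 98], [497.8, 171.7]), ([461, 190, 51, 60, 638], [484.2, 223.0]), ([336, 202, 16, 15, 71], [343.3, 209.3])]
```

View pics/crop1.png

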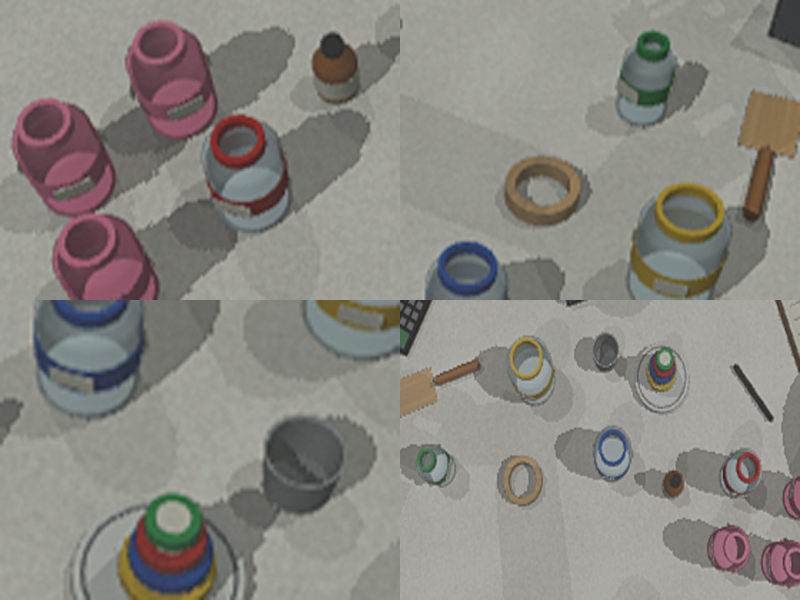

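The crop confirms it: the red jar is clear with a red neck ring and label, and the pink ones are solid pink. Next I'll fit the rings in both views and triangulate.

```bash
cat > h.py <<'E'
import cv2,numpy as np
from rig import telemetry, eyes
np.set_printoptions(precision=4,suppress=True)
R={"yellow":[(18,34)],"blue":[(100,128)],"green":[(55,90)],"red":[(0,6),(174,180)]}
def mask(img,c,s=90):
    b=cv2.resize(img,None,fx=4,fy=4,interpolation=cv2.INTER_CUBIC)
    h=cv2.cvtColor(b,cv2.COLOR_BGR2HSV); m=0
    for a,e in R[c]: m=m|cv2.inRange(h,(a,s,35),(e,255,255))
    return m
def ray(cam,uv):
    K,E=np.array(cam["intrinsics"]),np.array(cam["extrinsics"])
    d=E[:3,:3]@np.linalg.inv(K)@[uv[0],uv[1],1]; return E[:3,3],d/np.linalg.norm(d)
def plane(cam,uv,z):
    o,d=ray(cam,uv); return o+d*(z-o[2])/d[2]
def tri(rs):
    A=[np.eye(3)-np.outer(d,d) for o,d in rs]
    return np.linalg.solve(sum(A),sum(a@o for a,(o,d) in zip(A,rs)))
def comps(img,c,box,s=90,amin=150):
    m=mask(img,c,s); x,y,w,h=[4*v for v in box]; z=np.zeros_like(m); z[y:y+h,x:x+w]=m[y:y+h,x:x+w]
    cs,_=cv2.findContours(z,cv2.RETR_EXTERNAL,cv2.CHAIN_APPROX_NONE)
    return [k for k in cs if cv2.contourArea(k)>amin]
def ell(k):
    (x,y),ax,an=cv2.fitEllipse(cv2.convexHull(k)); return ((x+.5)/4-.5,(y+.5)/4-.5),(ax[0]/4,ax[1]/4)
E
python3 - <<'E'
from h import *
cams={n:eyes.capture(n) for n in("scene","top")}
B={"scene":dict(yellow=(325,138,42,32),blue=(240,162,36,26),green=(320,78,22,16),red=(152,236,36,30)),
"top":dict(yellow=(170,133,36,32),blue=(230,184,36,30),green=(108,194,20,20),red=(333,198,24,22))}
zr=dict(yellow=.132,blue=.120,red=.126,green=.108)
for c in zr:
    rs=[]
    for n,cam in cams.items():
        ks=comps(cam["pixels"],c,B[n][c])
        k=max(ks,key=cv2.contourArea); p,a=ell(k); rs.append(ray(cam,p))
        print(c,n,len(ks),np.round(p,1),np.round(a,1),plane(cam,p,zr[c]-.004))
    print("   tri",tri(rs))
rs=[]
for n,box in(("scene",(265,232,32,46)),("top",(268,140,34,34))):
    cam=cams[n];b=cv2.resize(cam["pixels"],None,fx=4,fy=4,interpolation=cv2.INTER_CUBIC)
    for c in("green","red","blue","yellow"):
        ks=comps(cam["pixels"],c,box,amin=60)
        if ks:
            p,a=ell(np.vstack(ks)); print("stack",n,c,np.round(p,1),np.round(a,1),plane(cam,p,dict(green=.096,red=.074,blue=.052,yellow=.030)[c]))
    m=mask(cam["pixels"],"green"); 
    x,y,w,h=[4*v for v in box]; 
    ks=comps(cam["pixels"],"green",box,amin=60); k=np.vstack(ks); hull=cv2.convexHull(k)
    f=np.zeros_like(m);cv2.fillPoly(f,[hull],255); hsv=cv2.cvtColor(b,cv2.COLOR_BGR2HSV)
    f&=cv2.inRange(hsv,(0,0,110),(180,60,255)); M=cv2.moments(f,True)
    p=((M["m10"]/M["m00"]+.5)/4-.5,(M["m01"]/M["m00"]+.5)/4-.5); rs.append(ray(cam,p)); print("sticker",n,np.round(p,1),M["m00"]/16,plane(cam,p,.103))
print("tri",tri(rs))
s=telemetry.read_state();print(s["position"])
E
```

```text
yellow scene 1 [345.2 154.5] [24.3 28.2] [0.6367 0.0964 0.128 ]
yellow top 1 [188.  150.6] [22.5 22.9] [0.6355 0.0992 0.128 ]
   tri [0.6362 0.0994 0.1248]
blue scene 1 [256.4 176.9] [21.5 23.9] [ 0.4995 -0.081   0.116 ]
blue top 1 [248.4 198.1] [19.3 19.4] [ 0.4991 -0.0788  0.116 ]
   tri [ 0.499  -0.0793  0.114 ]
red scene 1 [169.7 251.1] [21.6 22.4] [ 0.4709 -0.3533  0.122 ]
red top 1 [343.5 208.9] [16.  16.6] [ 0.4705 -0.3515  0.122 ]
   tri [ 0.4704 -0.3524  0.1202]
green scene 1 [330.7  88. ] [11.6 13.4] [0.4774 0.2964 0.104 ]
green top 1 [117.9 204.8] [11.9 12.6] [0.4762 0.2997 0.104 ]
   tri [0.4763 0.3005 0.1006]
stack scene green [281.5 246.1] [16.6 17. ] [ 0.6477 -0.188   0.096 ]
stack scene red [280.8 251.1] [20.7 21.3] [ 0.6479 -0.1887  0.074 ]
stack scene blue [280.7 255.1] [24.6 25.1] [ 0.6483 -0.1872  0.052 ]
stack scene yellow [279.8 259.2] [28.9 29.6] [ 0.6473 -0.1874  0.03  ]
sticker scene [281.6 244.8] 85.3125 [ 0.6477 -0.1883  0.103 ]
stack top green [284.9 151. ] [11.7 12.1] [ 0.6486 -0.1871  0.096 ]
stack top red [284.5 153.2] [15.1 15.6] [ 0.6488 -0.188   0.074 ]
stack top blue [283.3 155.1] [17.7 18. ] [ 0.6494 -0.1867  0.052 ]
stack top yellow [282.7 157.6] [20.9 21.2] [ 0.648  -0.1868  0.03  ]
sticker top [285.  150.7] 50.8125 [ 0.6475 -0.1867  0.103 ]
tri [ 0.6476 -0.1872  0.1015]
[0.2413 0.5761 0.2219]
```

```bash
cat >> h.py <<'E'
def go(*ps):
    "shift in tool axes from the measured pose to each world target"
    s=telemetry.read_state(); Rm=np.array(s["tcp_rot"]); y=np.degrees(np.arctan2(Rm[1,1],Rm[0,1]))
    print("t",s["time_s"],"pos",s["position"],"yaw",round(y,1),"tool z",Rm[:,2],"open",round(s["opening"]*87,1))
    for p in ps: print("  ->",p,Rm.T@(np.array(p)-s["position"]))
E
python3 - <<'E'
from h import *
s,t=[eyes.capture(n) for n in("scene","top")]
print("cup",plane(s,(320,222),.05),plane(t,(244,146),.05))
print("bowl centre",tri([ray(s,(424,240)),ray(t,(235,68))]))
for z in(.1,.15,.2): print(z,plane(t,(235,101),z),plane(t,(262,88),z),plane(s,(378,240),z))
print("bottle",plane(s,(208,212),.085),plane(t,(291,215),.085))
go((.648,-.1875,.20))
E
```

```text
cup [ 0.6728 -0.0572  0.05  ] [ 0.678  -0.0626  0.05  ]
bowl centre [ 0.8885 -0.0302  0.1563]
0.1 [ 0.8054 -0.0334  0.1   ] [ 0.8499 -0.1163  0.1   ] [ 0.8113 -0.0479  0.1   ]
0.15 [ 0.7817 -0.0357  0.15  ] [ 0.824  -0.1146  0.15  ] [ 0.8151 -0.079   0.15  ]
0.2 [ 0.7579 -0.038   0.2   ] [ 0.798  -0.1128  0.2   ] [ 0.819  -0.1101  0.2   ]
bottle [ 0.4565 -0.2126  0.085 ] [ 0.4558 -0.2054  0.085 ]
t 0.3 pos [0.2414 0.5762 0.2222] yaw 67.3 tool z [-0.0004 -0.0006 -1.    ] open 87.0
  -> (0.648, -0.1875, 0.2) [-0.6702 -0.5472  0.0225]
```

Call:
servo_tool([
  [[-0.02, -0.016, 0], [0, 0, 0.06]],
  [[-0.055, -0.045, 0], [0, 0, 0.18]],
  [[-0.095, -0.078, 0], [0, 0, 0.3]],
  [[-0.135, -0.11, 0], [0, 0, 0.42]],
  [[-0.175, -0.143, 0], [0, 0, 0.55]],
  [[-0.215, -0.175, 0], [0, 0, 0.68]],
  [[-0.255, -0.208, 0], [0, 0, 0.81]],
  [[-0.295, -0.24, 0], [0, 0, 0.94]],
  [[-0.335, -0.273, 0], [0, 0, 1.07]],
  [[-0.375, -0.306, 0], [0, 0, 1.2]],
  [[-0.41, -0.335, 0], [0, 0, 1.32]],
  [[-0.435, -0.355, 0], [0, 0, 1.42]],
], gripper=0.087)

```text
time_s: 1.8
position: [0.5066, 0.0789, 0.2227]
tcp_rot: [[0.248, 0.969, 0.001], [0.969, -0.248, -0.0], [0.0, 0.001, -1.0]]
force: [0.5, 0.4, 0.8]
opening: 0.997
```

```bash
python3 -c "
from h import *
go((.648,-.1875,.20))"
```

```text
t 1.8 pos [0.5066 0.0789 0.2227] yaw -14.4 tool z [ 0.0008 -0.0002 -1.    ] open 86.7
  -> (0.648, -0.1875, 0.2) [-0.2229  0.2032  0.0229]
```

Call:
servo_tool([
  [[-0.037, 0.034, 0.004], [0, 0, 0.1]],
  [[-0.074, 0.068, 0.008], [0, 0, 0.2]],
  [[-0.112, 0.102, 0.012], [0, 0, 0.3]],
  [[-0.149, 0.136, 0.016], [0, 0, 0.4]],
  [[-0.186, 0.17, 0.02], [0, 0, 0.48]],
  [[-0.212, 0.193, 0.023], [0, 0, 0.54]],
  [[-0.223, 0.203, 0.023], [0, 0, 0.54]],
  [[-0.223, 0.203, 0.023], [0, 0, 0.54]],
  [[-0.223, 0.203, 0.023], [0, 0, 0.54]],
])

```text
time_s: 2.92
position: [0.6473, -0.1832, 0.1996]
tcp_rot: [[0.706, 0.708, -0.001], [0.708, -0.706, 0.001], [-0.0, -0.002, -1.0]]
force: [0.6, 0.6, 0.9]
opening: 1.004
```

```bash
python3 -c "
from h import *
go((.648,-.1875,.084))"
```

```text
t 2.925 pos [ 0.6473 -0.1832  0.1996] yaw -44.9 tool z [-0.0011  0.001  -1.    ] open 87.3
  -> (0.648, -0.1875, 0.084) [-0.0026  0.0037  0.1156]
```

Call:
servo_tool([
  [[-0.0026, 0.0037, 0.02], [0, 0, 0]],
  [[-0.0026, 0.0037, 0.045], [0, 0, 0]],
  [[-0.0026, 0.0037, 0.07], [0, 0, 0]],
  [[-0.0026, 0.0037, 0.092], [0, 0, 0]],
  [[-0.0026, 0.0037, 0.106], [0, 0, 0]],
  [[-0.0026, 0.0037, 0.112], [0, 0, 0]],
  [[-0.0026, 0.0037, 0.114], [0, 0, 0]],
  [[-0.0026, 0.0037, 0.114], [0, 0, 0]],
  [[-0.0026, 0.0037, 0.114], [0, 0, 0]],
])

```text
time_s: 4.05
position: [0.6494, -0.1895, 0.0864]
tcp_rot: [[0.708, 0.707, 0.001], [0.707, -0.708, -0.001], [0.001, 0.001, -1.0]]
force: [0.3, -0.9, -0.5]
opening: 0.999
```

```bash
python3 -c "
from h import *
go((.648,-.1875,.085))
cv2.imwrite('pics/a.png',cv2.resize(eyes.capture('scene')['pixels'][190:300,210:350],None,fx=5,fy=5))"
```

```text
t 4.05 pos [ 0.6494 -0.1895  0.0864] yaw -45.0 tool z [ 0.0014 -0.0007 -1.    ] open 86.9
  -> (0.648, -0.1875, 0.085) [ 0.0005 -0.0024  0.0014]
```

View pics/a.png

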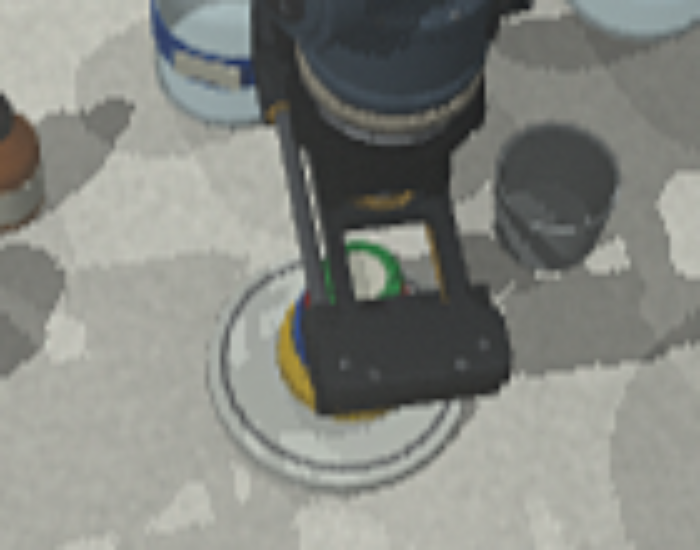

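The fingers straddle the green lid, with the disc between them. I'll trim about 2 mm along the jaws, close, and read the state.

Call:
servo_tool([
  [[0, -0.002, 0.001], [0, 0, 0]],
  [[0, -0.002, 0.001], [0, 0, 0]],
  [[0, -0.002, 0.001], [0, 0, 0]],
])

```text
time_s: 4.47
position: [0.6474, -0.1878, 0.0846]
tcp_rot: [[0.708, 0.707, -0.0], [0.707, -0.708, -0.0], [-0.0, 0.0, -1.0]]
force: [-0.1, 0.5, 0.3]
opening: 1.003
```

Call:
servo_tool([
  [[0, 0, 0], [0, 0, 0]],
  [[0, 0, 0], [0, 0, 0]],
  [[0, 0, 0], [0, 0, 0]],
  [[0, 0, 0], [0, 0, 0]],
  [[0, 0, 0], [0, 0, 0]],
  [[0, 0, 0], [0, 0, 0]],
], gripper=0.03)

```text
time_s: 5.22
position: [0.6475, -0.1879, 0.0846]
tcp_rot: [[0.708, 0.707, -0.0], [0.707, -0.708, -0.0], [-0.0, 0.0, -1.0]]
force: [-0.2, 0.6, 0.3]
opening: 0.429
```

```bash
python3 -c "
from h import *
go((.648,-.1875,.085))"
```

```text
t 5.225 pos [ 0.6475 -0.1879  0.0846] yaw -45.0 tool z [-0. -0. -1.] open 37.3
  -> (0.648, -0.1875, 0.085) [ 0.0006  0.0001 -0.0004]
```

Call:
servo_tool([
  [[0, 0, -0.01], [0, 0, 0]],
  [[0, 0, -0.035], [0, 0, 0]],
  [[0, 0, -0.065], [0, 0, 0]],
  [[0, 0, -0.09], [0, 0, 0]],
  [[0.005, -0.01, -0.105], [0, 0, 0]],
  [[0.015, -0.031, -0.112], [0, 0, 0]],
  [[0.03, -0.063, -0.115], [0, 0, 0]],
  [[0.047, -0.098, -0.115], [0, 0, 0]],
  [[0.064, -0.134, -0.115], [0, 0, 0]],
  [[0.081, -0.169, -0.115], [0, 0, 0]],
  [[0.098, -0.205, -0.115], [0, 0, 0]],
  [[0.115, -0.24, -0.115], [0, 0, 0]],
])

```text
time_s: 6.72
position: [0.5565, 0.0659, 0.1987]
tcp_rot: [[0.707, 0.707, -0.003], [0.707, -0.707, 0.001], [-0.002, -0.003, -1.0]]
force: [0.4, 0.6, 0.8]
opening: 0.429
```

Call:
servo_tool([
  [[0.017, -0.036, 0], [0, 0, 0]],
  [[0.034, -0.071, 0], [0, 0, 0]],
  [[0.051, -0.107, 0], [0, 0, 0]],
  [[0.068, -0.142, 0], [0, 0, 0]],
  [[0.085, -0.178, 0], [0, 0, 0]],
  [[0.098, -0.206, 0], [0, 0, 0]],
  [[0.106, -0.222, 0], [0, 0, 0]],
  [[0.108, -0.225, 0], [0, 0, 0]],
  [[0.108, -0.225, 0], [0, 0, 0]],
  [[0.108, -0.225, 0], [0, 0, 0]],
  [[0.108, -0.225, 0], [0, 0, 0]],
])

```text
time_s: 8.1
position: [0.477, 0.2979, 0.1995]
tcp_rot: [[0.709, 0.706, -0.0], [0.706, -0.709, -0.0], [-0.0, 0.0, -1.0]]
force: [-0.8, 0.2, -0.3]
opening: 0.426
```

```bash
python3 -c "
from h import *
go((.4765,.2985,.1036))
for n in('scene','top'):cv2.imwrite(f'pics/b{n}.png',eyes.capture(n)['pixels'])
a=cv2.imread('pics/bscene.png');b=cv2.imread('pics/btop.png')
cv2.imwrite('pics/b.png',np.vstack([np.hstack([cv2.resize(a[30:150,250:410],(400,300)),cv2.resize(b[150:270,50:210],(400,300))]),np.hstack([cv2.resize(a[210:300,220:340],(400,300)),cv2.resize(b[110:200,230:350],(400,300))])]))
"
```

```text
t 8.1 pos [0.477  0.2979 0.1995] yaw -45.1 tool z [-0.0001 -0.0002 -1.    ] open 37.1
  -> (0.4765, 0.2985, 0.1036) [ 0.0001 -0.0008  0.0959]
```

View pics/b.png

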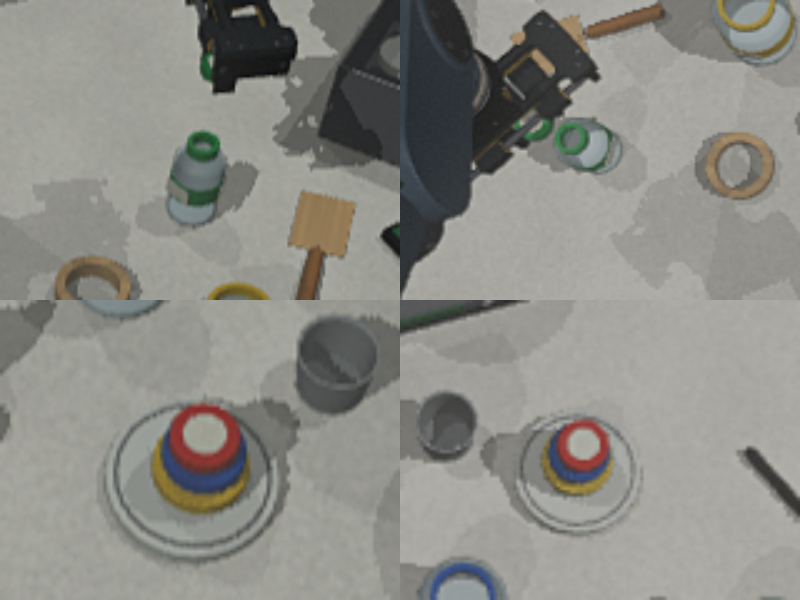

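The green lid hangs level in the jaws above its jar, and the rest of the stack is undisturbed. I'll lower it.

Call:
servo_tool([
  [[0, -0.001, 0.015], [0, 0, 0]],
  [[0, -0.001, 0.04], [0, 0, 0]],
  [[0, -0.001, 0.062], [0, 0, 0]],
  [[0, -0.001, 0.076], [0, 0, 0]],
  [[0, -0.001, 0.082], [0, 0, 0]],
  [[0, -0.001, 0.086], [0, 0, 0]],
  [[0, -0.001, 0.089], [0, 0, 0]],
  [[0, -0.001, 0.092], [0, 0, 0]],
  [[0, -0.001, 0.094], [0, 0, 0]],
  [[0, -0.001, 0.0955], [0, 0, 0]],
  [[0, -0.001, 0.0955], [0, 0, 0]],
  [[0, -0.001, 0.0955], [0, 0, 0]],
])

```text
time_s: 9.7
position: [0.476, 0.2995, 0.1041]
tcp_rot: [[0.708, 0.707, 0.0], [0.707, -0.708, 0.0], [0.0, 0.0, -1.0]]
force: [-0.2, -0.2, 0.1]
opening: 0.429
```

Call:
servo_tool([
  [[0, 0, 0.0005], [0, 0, 0]],
  [[0, 0, 0.001], [0, 0, 0]],
  [[0, 0, 0.001], [0, 0, 0]],
  [[0, 0, 0.001], [0, 0, 0]],
])

```text
time_s: 10.2
position: [0.476, 0.2995, 0.1035]
tcp_rot: [[0.708, 0.707, 0.0], [0.707, -0.708, 0.0], [0.0, 0.0, -1.0]]
force: [-0.6, -0.4, 6.0]
opening: 0.429
```

It made contact at exactly the expected height. I'll open and rise.

Call:
servo_tool([
  [[0, 0, 0], [0, 0, 0]],
  [[0, 0, 0], [0, 0, 0]],
  [[0, 0, 0], [0, 0, 0]],
  [[0, 0, 0], [0, 0, 0]],
  [[0, 0, -0.015], [0, 0, 0]],
  [[0, 0, -0.045], [0, 0, 0]],
  [[0, 0, -0.08], [0, 0, 0]],
  [[0, 0, -0.095], [0, 0, 0]],
  [[0, 0, -0.095], [0, 0, 0]],
  [[0, 0, -0.095], [0, 0, 0]],
], gripper=0.075)

```text
time_s: 11.45
position: [0.475, 0.2991, 0.197]
tcp_rot: [[0.708, 0.707, -0.002], [0.707, -0.708, -0.001], [-0.002, -0.001, -1.0]]
force: [-0.5, 0.2, -0.3]
opening: 0.862
```

```bash
cat >> h.py <<'E'
def stack(colors):
    cams={n:eyes.capture(n) for n in("scene","top")}
    Z=dict(green=.096,red=.074,blue=.052,yellow=.030)
    for n,box in(("scene",(262,228,38,52)),("top",(266,140,36,36))):
        for c in colors:
            ks=comps(cams[n]["pixels"],c,box,amin=60)
            if ks: p,a=ell(np.vstack(ks)); print("stack",n,c,np.round(a,1),plane(cams[n],p,Z[c]))
    return cams
def save(cams,name,jb):
    "two crops (scene,top) centred on given pixels"
    o=[]
    for n,(x,y) in zip(("scene","top"),jb):
        i=cams[n]["pixels"]; x0=min(max(x-60,0),392);y0=min(max(y-45,0),294)
        o.append(cv2.resize(i[y0:y0+90,x0:x0+120],(400,300),interpolation=cv2.INTER_CUBIC))
    cv2.imwrite(name,np.hstack(o))
E
python3 -c "
from h import *
c=stack(['red','blue','yellow']);go((.648,-.1875,.20))
save(c,'pics/c.png',[(330,95),(120,205)])"
```

```text
stack scene red [20.9 21.4] [ 0.6479 -0.1885  0.074 ]
stack scene blue [24.6 25.1] [ 0.6482 -0.1872  0.052 ]
stack scene yellow [28.9 29.5] [ 0.6473 -0.1874  0.03  ]
stack top red [15.3 15.6] [ 0.6488 -0.1878  0.074 ]
stack top blue [17.7 18.2] [ 0.6496 -0.1868  0.052 ]
stack top yellow [20.8 21.2] [ 0.648  -0.1867  0.03  ]
t 11.55 pos [0.475  0.299  0.1967] yaw -45.0 tool z [-0.0028 -0.0011 -1.    ] open 74.8
  -> (0.648, -0.1875, 0.2) [-0.2214  0.4665 -0.0033]
```

View pics/c.png

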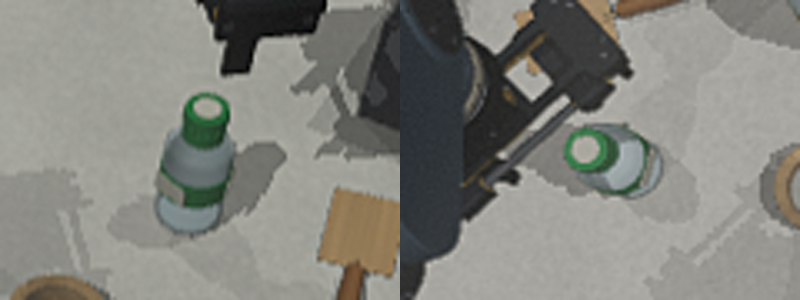

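Green is seated flat on its jar. Next is red.

Call:
servo_tool([
  [[-0.01, 0.02, 0], [0, 0, 0]],
  [[-0.03, 0.062, 0], [0, 0, 0]],
  [[-0.053, 0.11, 0], [0, 0, 0]],
  [[-0.076, 0.158, 0], [0, 0, 0]],
  [[-0.099, 0.206, 0], [0, 0, 0]],
  [[-0.122, 0.255, 0], [0, 0, 0]],
  [[-0.145, 0.304, 0], [0, 0, 0]],
  [[-0.168, 0.352, 0], [0, 0, 0]],
  [[-0.19, 0.4, 0], [0, 0, 0]],
  [[-0.21, 0.44, 0], [0, 0, 0]],
  [[-0.221, 0.463, 0], [0, 0, 0]],
  [[-0.2225, 0.467, 0], [0, 0, 0]],
])

```text
time_s: 13.05
position: [0.6482, -0.1899, 0.1964]
tcp_rot: [[0.709, 0.705, -0.002], [0.705, -0.709, 0.001], [-0.001, -0.002, -1.0]]
force: [-0.9, 0.6, 0.1]
opening: 0.861
```

Call:
servo_tool([
  [[0, 0, 0], [0, 0, 0]],
  [[0, 0, 0.02], [0, 0, 0]],
  [[0, 0, 0.055], [0, 0, 0]],
  [[0, 0, 0.085], [0, 0, 0]],
  [[0, 0, 0.108], [0, 0, 0]],
  [[0, 0, 0.122], [0, 0, 0]],
  [[0, 0, 0.129], [0, 0, 0]],
  [[0, 0, 0.131], [0, 0, 0]],
  [[0, 0, 0.131], [0, 0, 0]],
  [[0, 0, 0.131], [0, 0, 0]],
  [[0, 0, 0.131], [0, 0, 0]],
  [[0, 0, 0.131], [0, 0, 0]],
])

```text
time_s: 14.55
position: [0.6486, -0.1883, 0.0673]
tcp_rot: [[0.708, 0.707, 0.0], [0.707, -0.708, -0.0], [0.0, 0.0, -1.0]]
force: [-0.0, -0.6, 0.5]
opening: 0.865
```

```bash
python3 -c "
from h import *
go((.6483,-.188,.0626))"
```

```text
t 14.55 pos [ 0.6486 -0.1883  0.0673] yaw -45.0 tool z [ 0.0004 -0.0002 -1.    ] open 75.2
  -> (0.6483, -0.188, 0.0626) [ 0.     -0.0004  0.0047]
```

Call:
servo_tool([
  [[0, 0, 0.002], [0, 0, 0]],
  [[0, 0, 0.0045], [0, 0, 0]],
  [[0, 0, 0.0045], [0, 0, 0]],
  [[0, 0, 0.0045], [0, 0, 0]],
])

```text
time_s: 15.05
position: [0.6485, -0.1882, 0.0624]
tcp_rot: [[0.708, 0.707, -0.0], [0.707, -0.708, 0.0], [-0.0, -0.0, -1.0]]
force: [1.0, 0.3, 0.1]
opening: 0.862
```

Call:
servo_tool([
  [[0, 0, 0], [0, 0, 0]],
  [[0, 0, 0], [0, 0, 0]],
  [[0, 0, 0], [0, 0, 0]],
  [[0, 0, 0], [0, 0, 0]],
  [[0, 0, 0], [0, 0, 0]],
], gripper=0.04)

```text
time_s: 15.68
position: [0.6486, -0.1882, 0.0626]
tcp_rot: [[0.708, 0.707, 0.0], [0.707, -0.708, -0.0], [0.0, 0.0, -1.0]]
force: [-0.2, -0.3, -1.0]
opening: 0.542
```

```bash
python3 -c "
from h import *
go((.4705,-.3523,.2))"
```

```text
t 15.675 pos [ 0.6486 -0.1882  0.0626] yaw -45.0 tool z [ 0.0001 -0.0001 -1.    ] open 47.1
  -> (0.4705, -0.3523, 0.2) [-0.2419 -0.0097 -0.1374]
```

Call:
servo_tool([
  [[0, 0, -0.01], [0, 0, 0]],
  [[0, 0, -0.035], [0, 0, 0]],
  [[0, 0, -0.065], [0, 0, 0]],
  [[0, 0, -0.095], [0, 0, 0]],
  [[-0.008, 0, -0.12], [0, 0, 0]],
  [[-0.025, -0.001, -0.134], [0, 0, 0]],
  [[-0.055, -0.002, -0.138], [0, 0, 0]],
  [[-0.09, -0.004, -0.138], [0, 0, 0]],
  [[-0.13, -0.005, -0.138], [0, 0, 0]],
  [[-0.17, -0.007, -0.138], [0, 0, 0]],
  [[-0.205, -0.008, -0.138], [0, 0, 0]],
  [[-0.23, -0.0095, -0.138], [0, 0, 0]],
])

```text
time_s: 17.18
position: [0.4768, -0.3452, 0.2004]
tcp_rot: [[0.709, 0.706, -0.001], [0.706, -0.709, 0.001], [-0.0, -0.001, -1.0]]
force: [0.5, 0.2, -0.5]
opening: 0.544
```

Call:
servo_tool([
  [[-0.01, 0, 0], [0, 0, 0]],
  [[-0.012, 0, 0], [0, 0, 0]],
  [[-0.012, 0, 0], [0, 0, 0]],
  [[-0.012, 0, 0], [0, 0, 0]],
  [[-0.012, 0, 0], [0, 0, 0]],
])

```text
time_s: 17.8
position: [0.4711, -0.3519, 0.2005]
tcp_rot: [[0.707, 0.707, 0.0], [0.707, -0.707, 0.0], [0.0, -0.0, -1.0]]
force: [-0.2, -0.6, -0.2]
opening: 0.546
```

```bash
python3 -c "
from h import *
go((.4705,-.3523,.1216))
c=stack(['blue','yellow'])
save(c,'pics/d.png',[(180,230),(340,205)])"
```

```text
t 17.8 pos [ 0.4711 -0.3519  0.2005] yaw -45.0 tool z [ 0.      0.0001 -1.    ] open 47.5
  -> (0.4705, -0.3523, 0.1216) [-0.0007 -0.0001  0.0789]
stack scene blue [24.5 25.2] [ 0.6485 -0.1873  0.052 ]
stack scene yellow [29.  29.6] [ 0.6473 -0.1873  0.03  ]
stack top blue [17.7 17.8] [ 0.6492 -0.1862  0.052 ]
stack top yellow [20.9 21.1] [ 0.6481 -0.1868  0.03  ]
```

View pics/d.png

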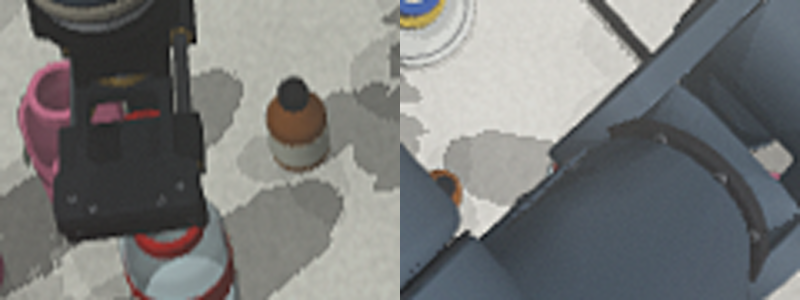

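The red lid is held over the red jar and blue's position is unchanged. I'll lower it.

Call:
servo_tool([
  [[-0.0005, 0, 0.015], [0, 0, 0]],
  [[-0.0005, 0, 0.035], [0, 0, 0]],
  [[-0.0005, 0, 0.052], [0, 0, 0]],
  [[-0.0005, 0, 0.062], [0, 0, 0]],
  [[-0.0005, 0, 0.067], [0, 0, 0]],
  [[-0.0005, 0, 0.07], [0, 0, 0]],
  [[-0.0005, 0, 0.073], [0, 0, 0]],
  [[-0.0005, 0, 0.0755], [0, 0, 0]],
  [[-0.0005, 0, 0.0775], [0, 0, 0]],
  [[-0.0005, 0, 0.079], [0, 0, 0]],
  [[-0.0005, 0, 0.079], [0, 0, 0]],
  [[-0.0005, 0, 0.079], [0, 0, 0]],
])

```text
time_s: 19.4
position: [0.4702, -0.3529, 0.1216]
tcp_rot: [[0.708, 0.707, -0.0], [0.707, -0.708, -0.0], [-0.0, 0.0, -1.0]]
force: [0.6, -0.7, -0.0]
opening: 0.542
```

Call:
servo_tool([
  [[0, 0, 0.0005], [0, 0, 0]],
  [[0, 0, 0.001], [0, 0, 0]],
  [[0, 0, 0.001], [0, 0, 0]],
  [[0, 0, 0.001], [0, 0, 0]],
])

```text
time_s: 19.9
position: [0.4702, -0.3529, 0.1215]
tcp_rot: [[0.707, 0.707, 0.0], [0.707, -0.707, -0.0], [-0.0, 0.0, -1.0]]
force: [-1.3, 0.9, 5.6]
opening: 0.541
```

Call:
servo_tool([
  [[0, 0, 0], [0, 0, 0]],
  [[0, 0, 0], [0, 0, 0]],
  [[0, 0, 0], [0, 0, 0]],
  [[0, 0, 0], [0, 0, 0]],
  [[0, 0, -0.015], [0, 0, 0]],
  [[0, 0, -0.04], [0, 0, 0]],
  [[0, 0, -0.065], [0, 0, 0]],
  [[0, 0, -0.078], [0, 0, 0]],
  [[0, 0, -0.078], [0, 0, 0]],
  [[0, 0, -0.078], [0, 0, 0]],
  [[0, 0, -0.078], [0, 0, 0]],
], gripper=0.08)

```text
time_s: 21.28
position: [0.4697, -0.3524, 0.1975]
tcp_rot: [[0.708, 0.707, -0.002], [0.707, -0.708, 0.002], [0.0, -0.002, -1.0]]
force: [-0.5, 0.1, -0.4]
opening: 0.921
```

```bash
python3 -c "
from h import *
go((.6484,-.1873,.1995),(.6484,-.1873,.0406))"
```

```text
t 21.275 pos [ 0.4697 -0.3524  0.1975] yaw -45.0 tool z [-0.0015  0.0017 -1.    ] open 80.2
  -> (0.6484, -0.1873, 0.1995) [ 0.2431  0.0095 -0.002 ]
  -> (0.6484, -0.1873, 0.0406) [0.243  0.0098 0.1569]
```

Call:
servo_tool([
  [[0.012, 0, 0], [0, 0, 0]],
  [[0.04, 0.002, 0], [0, 0, 0]],
  [[0.08, 0.003, 0], [0, 0, 0]],
  [[0.12, 0.005, 0], [0, 0, 0]],
  [[0.16, 0.006, 0], [0, 0, 0]],
  [[0.2, 0.008, 0], [0, 0, 0]],
  [[0.23, 0.0095, 0], [0, 0, 0]],
  [[0.243, 0.0095, 0], [0, 0, 0]],
  [[0.243, 0.0095, 0.02], [0, 0, 0]],
  [[0.243, 0.0095, 0.05], [0, 0, 0]],
  [[0.243, 0.0095, 0.08], [0, 0, 0]],
  [[0.243, 0.0095, 0.1], [0, 0, 0]],
])

```text
time_s: 22.78
position: [0.6477, -0.1878, 0.0967]
tcp_rot: [[0.708, 0.706, -0.002], [0.706, -0.708, 0.001], [-0.001, -0.002, -1.0]]
force: [0.3, 0.2, 0.5]
opening: 0.916
```

Call:
servo_tool([
  [[0, 0, 0.02], [0, 0, 0]],
  [[0, 0, 0.038], [0, 0, 0]],
  [[0, 0, 0.048], [0, 0, 0]],
  [[0, 0, 0.052], [0, 0, 0]],
  [[0, 0, 0.052], [0, 0, 0]],
  [[0, 0, 0.052], [0, 0, 0]],
  [[0, 0, 0.052], [0, 0, 0]],
])

```text
time_s: 23.65
position: [0.6493, -0.188, 0.0473]
tcp_rot: [[0.707, 0.707, 0.001], [0.707, -0.707, -0.001], [0.0, 0.001, -1.0]]
force: [0.4, -0.3, 1.2]
opening: 0.921
```

```bash
python3 -c "
from h import *
go((.6484,-.1873,.0406))
c={n:eyes.capture(n) for n in('scene','top')}
save(c,'pics/e.png',[(180,250),(340,205)])"
```

```text
t 23.65 pos [ 0.6493 -0.188   0.0473] yaw -45.0 tool z [ 0.0011 -0.0006 -1.    ] open 80.1
  -> (0.6484, -0.1873, 0.0406) [-0.0001 -0.0012  0.0066]
```

View pics/e.png

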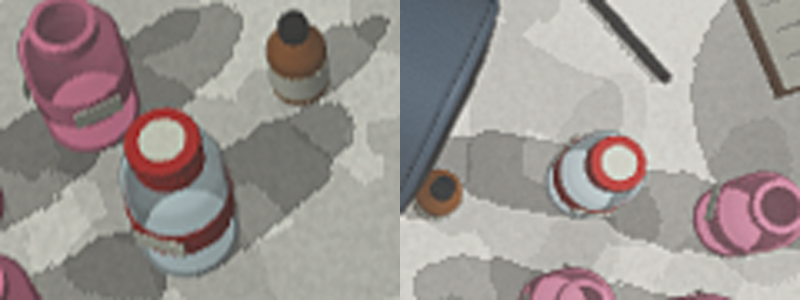

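Red is seated flat. Now the blue grasp.

Call:
servo_tool([
  [[0, -0.0005, 0.003], [0, 0, 0]],
  [[0, -0.0005, 0.005], [0, 0, 0]],
  [[0, -0.0005, 0.006], [0, 0, 0]],
  [[0, -0.0005, 0.006], [0, 0, 0]],
  [[0, -0.0005, 0.006], [0, 0, 0]],
])

```text
time_s: 24.38
position: [0.6486, -0.1875, 0.0405]
tcp_rot: [[0.708, 0.707, 0.0], [0.707, -0.708, -0.0], [0.0, 0.0, -1.0]]
force: [0.1, -0.2, -0.1]
opening: 0.919
```

Call:
servo_tool([
  [[0, 0, 0], [0, 0, 0]],
  [[0, 0, 0], [0, 0, 0]],
  [[0, 0, 0], [0, 0, 0]],
  [[0, 0, 0], [0, 0, 0]],
  [[0, 0, 0], [0, 0, 0]],
], gripper=0.05)

```text
time_s: 25.0
position: [0.6486, -0.1875, 0.0406]
tcp_rot: [[0.708, 0.707, 0.0], [0.707, -0.708, -0.0], [0.0, 0.0, -1.0]]
force: [-0.2, 0.2, 0.2]
opening: 0.657
```

```bash
python3 -c "
from h import *
go((.499,-.0798,.2))"
```

```text
t 25.0 pos [ 0.6486 -0.1875  0.0406] yaw -45.0 tool z [ 0.0001 -0.0001 -1.    ] open 57.1
  -> (0.499, -0.0798, 0.2) [-0.0297 -0.1819 -0.1594]
```

Call:
servo_tool([
  [[0, 0, -0.01], [0, 0, 0]],
  [[0, 0, -0.035], [0, 0, 0]],
  [[0, 0, -0.065], [0, 0, 0]],
  [[0, 0, -0.1], [0, 0, 0]],
  [[0, 0, -0.13], [0, 0, 0]],
  [[-0.002, -0.01, -0.15], [0, 0, 0]],
  [[-0.005, -0.03, -0.158], [0, 0, 0]],
  [[-0.01, -0.06, -0.159], [0, 0, 0]],
  [[-0.016, -0.095, -0.159], [0, 0, 0]],
  [[-0.022, -0.13, -0.159], [0, 0, 0]],
  [[-0.027, -0.16, -0.159], [0, 0, 0]],
  [[-0.0295, -0.178, -0.159], [0, 0, 0]],
])

```text
time_s: 26.5
position: [0.4991, -0.0808, 0.1995]
tcp_rot: [[0.707, 0.707, -0.002], [0.707, -0.707, 0.001], [-0.001, -0.002, -1.0]]
force: [-0.5, 0.6, -1.2]
opening: 0.657
```

Call:
servo_tool([
  [[0, -0.004, 0], [0, 0, 0]],
  [[0, -0.004, 0], [0, 0, 0]],
  [[0, -0.004, 0], [0, 0, 0]],
  [[0, -0.004, 0], [0, 0, 0]],
  [[0, -0.004, 0], [0, 0, 0]],
])

```text
time_s: 27.12
position: [0.4993, -0.0799, 0.1994]
tcp_rot: [[0.708, 0.706, -0.0], [0.706, -0.708, -0.0], [-0.0, -0.0, -1.0]]
force: [0.8, 0.0, 0.3]
opening: 0.66
```

```bash
python3 -c "
from h import *
go((.499,-.0798,.1156))
c=stack(['yellow'])
save(c,'pics/f.png',[(265,190),(265,170)])"
```

```text
t 27.125 pos [ 0.4993 -0.0799  0.1994] yaw -45.1 tool z [-0. -0. -1.] open 57.4
  -> (0.499, -0.0798, 0.1156) [-0.0001 -0.0003  0.0838]
stack scene yellow [28.3 29.5] [ 0.6476 -0.1879  0.03  ]
stack top yellow [15.5 20.2] [ 0.6511 -0.1941  0.03  ]
```

View pics/f.png

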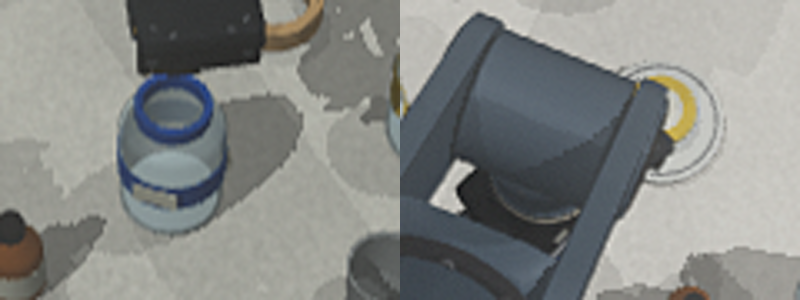

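The blue jar is unmoved with the lid held over it; the top view is partly hidden by the arm, so I'm disregarding its yellow reading. I'll lower it.

Call:
servo_tool([
  [[0, 0, 0.015], [0, 0, 0]],
  [[0, 0, 0.038], [0, 0, 0]],
  [[0, 0, 0.056], [0, 0, 0]],
  [[0, 0, 0.067], [0, 0, 0]],
  [[0, 0, 0.072], [0, 0, 0]],
  [[0, 0, 0.075], [0, 0, 0]],
  [[0, 0, 0.078], [0, 0, 0]],
  [[0, 0, 0.0805], [0, 0, 0]],
  [[0, 0, 0.0825], [0, 0, 0]],
  [[0, 0, 0.084], [0, 0, 0]],
  [[0, 0, 0.084], [0, 0, 0]],
  [[0, 0, 0.084], [0, 0, 0]],
])

```text
time_s: 28.72
position: [0.4991, -0.0796, 0.1156]
tcp_rot: [[0.708, 0.707, 0.0], [0.707, -0.708, -0.0], [0.0, 0.0, -1.0]]
force: [1.0, -0.1, -0.2]
opening: 0.66
```

Call:
servo_tool([
  [[0, 0, 0.0005], [0, 0, 0]],
  [[0, 0, 0.001], [0, 0, 0]],
  [[0, 0, 0.001], [0, 0, 0]],
  [[0, 0, 0.001], [0, 0, 0]],
])

```text
time_s: 29.22
position: [0.4991, -0.0796, 0.1155]
tcp_rot: [[0.707, 0.707, 0.0], [0.707, -0.707, -0.0], [0.0, 0.0, -1.0]]
force: [-1.3, 0.5, 7.5]
opening: 0.655
```

Call:
servo_tool([
  [[0, 0, 0], [0, 0, 0]],
  [[0, 0, 0], [0, 0, 0]],
  [[0, 0, 0], [0, 0, 0]],
  [[0, 0, 0], [0, 0, 0]],
  [[0, 0, -0.015], [0, 0, 0]],
  [[0, 0, -0.04], [0, 0, 0]],
  [[0, 0, -0.065], [0, 0, 0]],
  [[0, 0, -0.085], [0, 0, 0]],
  [[0, 0, -0.085], [0, 0, 0]],
  [[0, 0, -0.085], [0, 0, 0]],
  [[0, 0, -0.085], [0, 0, 0]],
], gripper=0.087)

```text
time_s: 30.6
position: [0.4983, -0.0793, 0.1987]
tcp_rot: [[0.708, 0.707, -0.002], [0.707, -0.708, 0.001], [-0.001, -0.002, -1.0]]
force: [-0.5, -0.2, 0.6]
opening: 1.002
```

```bash
python3 -c "
from h import *
go((.6477,-.1872,.1995),(.6477,-.1872,.0186))"
```

```text
t 30.6 pos [ 0.4983 -0.0793  0.1987] yaw -45.0 tool z [-0.0019  0.0007 -1.    ] open 87.1
  -> (0.6477, -0.1872, 0.1995) [ 0.0295  0.1819 -0.0011]
  -> (0.6477, -0.1872, 0.0186) [0.0296 0.1822 0.1798]
```

Call:
servo_tool([
  [[0.002, 0.012, 0], [0, 0, 0]],
  [[0.006, 0.04, 0], [0, 0, 0]],
  [[0.013, 0.08, 0], [0, 0, 0]],
  [[0.019, 0.12, 0], [0, 0, 0]],
  [[0.025, 0.155, 0], [0, 0, 0]],
  [[0.028, 0.175, 0], [0, 0, 0]],
  [[0.029, 0.1815, 0], [0, 0, 0]],
  [[0.029, 0.1815, 0], [0, 0, 0]],
  [[0.029, 0.1815, 0.02], [0, 0, 0]],
  [[0.029, 0.1815, 0.05], [0, 0, 0]],
  [[0.029, 0.1815, 0.08], [0, 0, 0]],
  [[0.029, 0.1815, 0.11], [0, 0, 0]],
])

```text
time_s: 32.1
position: [0.647, -0.1866, 0.089]
tcp_rot: [[0.707, 0.707, -0.001], [0.707, -0.707, 0.0], [-0.0, -0.001, -1.0]]
force: [-0.5, -0.8, -0.5]
opening: 1.001
```

Call:
servo_tool([
  [[0, 0, 0.01], [0, 0, 0]],
  [[0, 0, 0.02], [0, 0, 0]],
  [[0, 0, 0.025], [0, 0, 0]],
  [[0, 0, 0.025], [0, 0, 0]],
  [[0, 0, 0.025], [0, 0, 0]],
  [[0, 0, 0.025], [0, 0, 0]],
])

```text
time_s: 32.85
position: [0.6482, -0.1877, 0.0652]
tcp_rot: [[0.708, 0.707, 0.001], [0.707, -0.708, -0.0], [0.0, 0.001, -1.0]]
force: [-0.0, -0.5, 0.3]
opening: 1.003
```

```bash
python3 -c "
from h import *
go((.6477,-.1872,.0186))
c={n:eyes.capture(n) for n in('scene','top')}
save(c,'pics/g.png',[(265,220),(255,190)])"
```

```text
t 32.85 pos [ 0.6482 -0.1877  0.0652] yaw -45.0 tool z [ 0.001  -0.0005 -1.    ] open 87.2
  -> (0.6477, -0.1872, 0.0186) [-0.     -0.0007  0.0466]
```

View pics/g.png

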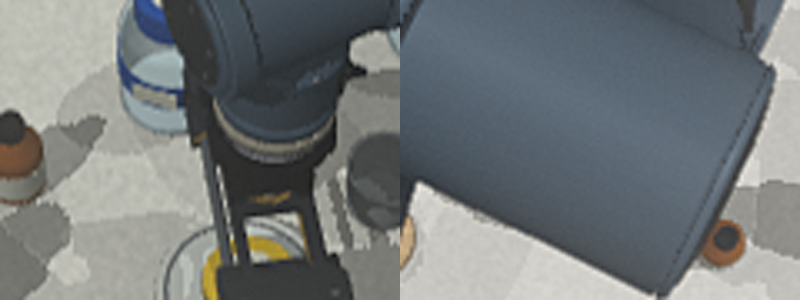

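Call:
servo_tool([
  [[0, -0.0005, 0.01], [0, 0, 0]],
  [[0, -0.0005, 0.022], [0, 0, 0]],
  [[0, -0.0005, 0.032], [0, 0, 0]],
  [[0, -0.0005, 0.039], [0, 0, 0]],
  [[0, -0.0005, 0.043], [0, 0, 0]],
  [[0, -0.0005, 0.045], [0, 0, 0]],
  [[0, -0.0005, 0.045], [0, 0, 0]],
  [[0, -0.0005, 0.045], [0, 0, 0]],
  [[0, -0.0005, 0.045], [0, 0, 0]],
])

```text
time_s: 34.08
position: [0.6477, -0.1872, 0.0199]
tcp_rot: [[0.708, 0.707, 0.001], [0.707, -0.708, -0.0], [0.0, 0.001, -1.0]]
force: [-0.0, -0.8, -1.0]
opening: 0.996
```

Call:
servo_tool([
  [[0, 0, 0.001], [0, 0, 0]],
  [[0, 0, 0.001], [0, 0, 0]],
  [[0, 0, 0.001], [0, 0, 0]],
  [[0, 0, 0.001], [0, 0, 0]],
])

```text
time_s: 34.58
position: [0.6475, -0.1872, 0.0185]
tcp_rot: [[0.708, 0.707, -0.0], [0.707, -0.708, -0.0], [-0.0, 0.0, -1.0]]
force: [-0.2, 0.6, -0.1]
opening: 0.996
```

Call:
servo_tool([
  [[0, 0, 0], [0, 0, 0]],
  [[0, 0, 0], [0, 0, 0]],
  [[0, 0, 0], [0, 0, 0]],
  [[0, 0, 0], [0, 0, 0]],
  [[0, 0, 0], [0, 0, 0]],
], gripper=0.06)

```text
time_s: 35.2
position: [0.6475, -0.1872, 0.0186]
tcp_rot: [[0.708, 0.707, 0.0], [0.707, -0.708, -0.0], [0.0, 0.0, -1.0]]
force: [0.6, -0.4, 0.1]
opening: 0.776
```

```bash
python3 -c "
from h import *
go((.636,.0984,.2))"
```

```text
t 35.2 pos [ 0.6475 -0.1872  0.0186] yaw -45.0 tool z [ 0.0001 -0.0001 -1.    ] open 67.5
  -> (0.636, 0.0984, 0.2) [ 0.1937 -0.2102 -0.1815]
```

Call:
servo_tool([
  [[0, 0, -0.01], [0, 0, 0]],
  [[0, 0, -0.035], [0, 0, 0]],
  [[0, 0, -0.065], [0, 0, 0]],
  [[0, 0, -0.1], [0, 0, 0]],
  [[0, 0, -0.135], [0, 0, 0]],
  [[0, 0, -0.165], [0, 0, 0]],
  [[0.007, -0.008, -0.18], [0, 0, 0]],
  [[0.025, -0.027, -0.182], [0, 0, 0]],
  [[0.05, -0.054, -0.182], [0, 0, 0]],
  [[0.08, -0.087, -0.182], [0, 0, 0]],
  [[0.11, -0.119, -0.182], [0, 0, 0]],
  [[0.14, -0.152, -0.182], [0, 0, 0]],
])

```text
time_s: 36.7
position: [0.637, 0.0229, 0.1987]
tcp_rot: [[0.707, 0.707, -0.004], [0.707, -0.707, 0.001], [-0.002, -0.004, -1.0]]
force: [-0.2, -0.2, 0.1]
opening: 0.778
```

Call:
servo_tool([
  [[0.025, -0.027, 0], [0, 0, 0]],
  [[0.043, -0.046, 0], [0, 0, 0]],
  [[0.052, -0.056, 0], [0, 0, 0]],
  [[0.0537, -0.058, 0], [0, 0, 0]],
  [[0.0537, -0.058, 0], [0, 0, 0]],
  [[0.0537, -0.058, 0], [0, 0, 0]],
  [[0.0537, -0.058, 0], [0, 0, 0]],
])

```text
time_s: 37.58
position: [0.6362, 0.0973, 0.2006]
tcp_rot: [[0.709, 0.706, 0.0], [0.706, -0.709, -0.0], [-0.0, 0.0, -1.0]]
force: [-0.4, -0.0, -0.4]
opening: 0.775
```

```bash
python3 -c "
from h import *
go((.636,.0984,.1276))
c={n:eyes.capture(n) for n in('scene','top')}
save(c,'pics/i.png',[(335,140),(210,170)])"
```

```text
t 37.575 pos [0.6362 0.0973 0.2006] yaw -45.1 tool z [ 0.     -0.0001 -1.    ] open 67.4
  -> (0.636, 0.0984, 0.1276) [ 0.0006 -0.0009  0.073 ]
```

View pics/i.png

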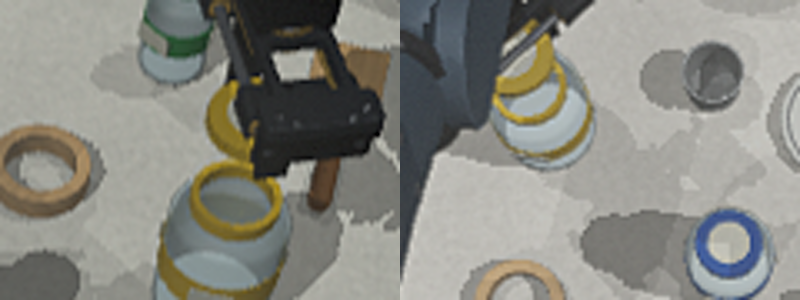

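The blue lid is seated flat. Yellow is held level over its jar, so I'll lower it.

Call:
servo_tool([
  [[0, -0.0005, 0.015], [0, 0, 0]],
  [[0, -0.0005, 0.035], [0, 0, 0]],
  [[0, -0.0005, 0.05], [0, 0, 0]],
  [[0, -0.0005, 0.057], [0, 0, 0]],
  [[0, -0.0005, 0.061], [0, 0, 0]],
  [[0, -0.0005, 0.064], [0, 0, 0]],
  [[0, -0.0005, 0.067], [0, 0, 0]],
  [[0, -0.0005, 0.0695], [0, 0, 0]],
  [[0, -0.0005, 0.0715], [0, 0, 0]],
  [[0, -0.0005, 0.073], [0, 0, 0]],
  [[0, -0.0005, 0.073], [0, 0, 0]],
  [[0, -0.0005, 0.073], [0, 0, 0]],
])

```text
time_s: 39.17
position: [0.6359, 0.0986, 0.1276]
tcp_rot: [[0.708, 0.707, 0.0], [0.707, -0.708, -0.0], [0.0, 0.0, -1.0]]
force: [0.1, -0.3, -1.3]
opening: 0.772
```

Call:
servo_tool([
  [[0, 0, 0.0005], [0, 0, 0]],
  [[0, 0, 0.0008], [0, 0, 0]],
  [[0, 0, 0.0008], [0, 0, 0]],
  [[0, 0, 0.0008], [0, 0, 0]],
])

```text
time_s: 39.67
position: [0.6359, 0.0986, 0.1275]
tcp_rot: [[0.708, 0.707, 0.001], [0.707, -0.708, -0.0], [0.0, 0.001, -1.0]]
force: [-0.8, -1.1, 5.7]
opening: 0.773
```

Call:
servo_tool([
  [[0, 0, 0], [0, 0, 0]],
  [[0, 0, 0], [0, 0, 0]],
  [[0, 0, 0], [0, 0, 0]],
  [[0, 0, 0], [0, 0, 0]],
  [[0, 0, 0], [0, 0, 0]],
  [[0, 0, -0.015], [0, 0, 0]],
  [[0, 0, -0.04], [0, 0, 0]],
  [[0, 0, -0.075], [0, 0, 0]],
  [[0, 0, -0.11], [0, 0, 0]],
  [[0, 0, -0.13], [0, 0, 0]],
  [[0, 0, -0.13], [0, 0, 0]],
], gripper=0.087)

```text
time_s: 41.05
position: [0.6372, 0.0987, 0.2599]
tcp_rot: [[0.707, 0.707, 0.006], [0.707, -0.707, -0.0], [0.004, 0.004, -1.0]]
force: [0.3, 0.4, 0.2]
opening: 0.998
```

Call:
servo_tool([
  [[0.02, -0.03, 0], [0, 0, 0]],
  [[0.05, -0.07, 0], [0, 0, 0]],
  [[0.08, -0.11, 0], [0, 0, 0]],
  [[0.11, -0.15, 0], [0, 0, 0]],
  [[0.14, -0.19, 0], [0, 0, 0]],
  [[0.17, -0.23, 0], [0, 0, 0]],
  [[0.19, -0.265, 0], [0, 0, 0]],
  [[0.2, -0.28, 0], [0, 0, 0]],
  [[0.2, -0.28, 0], [0, 0, 0]],
  [[0.2, -0.28, 0], [0, 0, 0]],
  [[0.2, -0.28, 0], [0, 0, 0]],
])

```text
time_s: 42.42
position: [0.5802, 0.4363, 0.2568]
tcp_rot: [[0.709, 0.705, -0.0], [0.705, -0.709, -0.001], [-0.0, 0.0, -1.0]]
force: [-0.1, 0.3, -0.8]
opening: 0.999
```

```bash
python3 -c "
from h import *
go((.6,.1,.2))
c={n:eyes.capture(n) for n in('scene','top')}
a=c['scene']['pixels'];b=c['top']['pixels']
cv2.imwrite('pics/j.png',np.vstack([cv2.resize(a[60:315,80:390],(700,576))[:, :]]))
save(c,'pics/k.png',[(340,165),(195,155)])
B={'scene':dict(yellow=(325,130,42,38),blue=(240,155,36,32),green=(316,72,26,22),red=(152,226,36,36)),'top':dict(yellow=(166,128,42,36),blue=(230,180,38,34),green=(106,190,24,24),red=(330,194,28,24))}
zr=dict(yellow=.132,blue=.120,red=.126,green=.108)
for k in zr:
  for n in c:
    ks=comps(c[n]['pixels'],k,B[n][k])
    if ks: p,ax=ell(max(ks,key=cv2.contourArea));print(k,n,np.round(ax,1),plane(c[n],p,zr[k]+.005))
"
```

```text
t 42.425 pos [0.5802 0.4363 0.2568] yaw -45.2 tool z [-0.0001 -0.0005 -1.    ] open 86.9
  -> (0.6, 0.1, 0.2) [-0.2231  0.2524  0.057 ]
yellow scene [28.5 29.7] [0.6368 0.0953 0.137 ]
yellow top [23.3 24.7] [0.6348 0.0998 0.137 ]
blue scene [24.9 25.7] [ 0.4998 -0.0816  0.125 ]
blue top [19.9 20.2] [ 0.4992 -0.0783  0.125 ]
red scene [23.7 25.8] [ 0.4705 -0.3538  0.131 ]
red top [16.7 18. ] [ 0.4698 -0.3519  0.131 ]
green scene [14.5 16.5] [0.4774 0.2956 0.113 ]
green top [12.3 13.6] [0.4759 0.3025 0.113 ]
```

View pics/j.png

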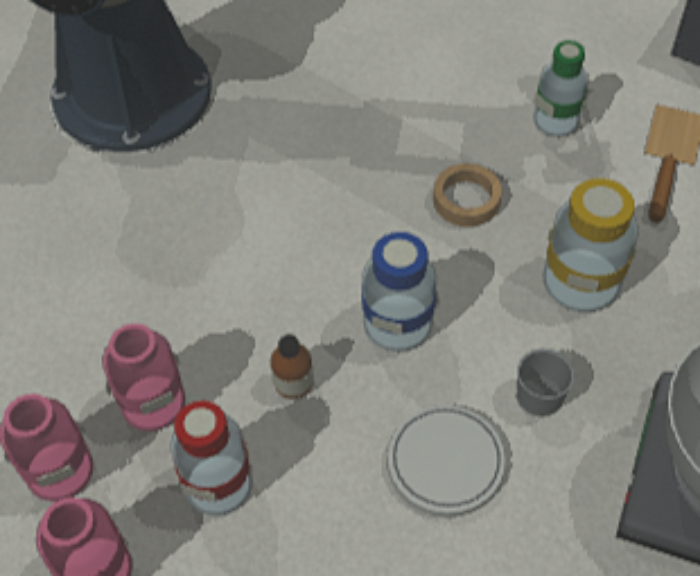

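View pics/k.png

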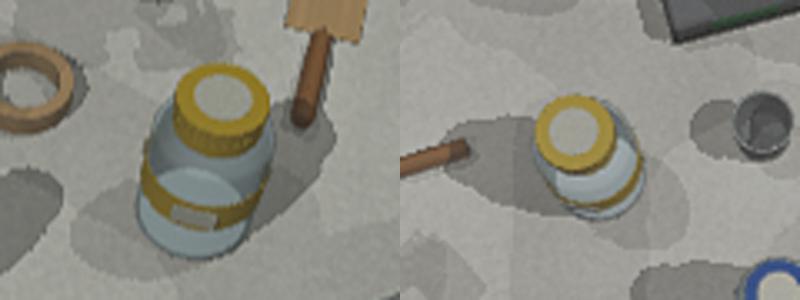

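All four lids sit flat on their own jars, the board is empty, and the bottle and cup stand where they did. Handing in.

```bash
python3 -c "
from rig import order
print(order.hand_in())"
```

```text
the job is handed in; nothing more can be done
None
```

All four lids are on their own jars, taken from the top of the stack down (green, red, blue, yellow). I handed the job in at about 42.5 s of the 112 s allowed; no verdict was reported.

- **Seating:** each lid touched its rim at the expected height, within about 0.5 mm, with 6–8 N of upward force at the wrist.
- **Last pictures:** the scene picture shows all four lids flat on the right jars. The white board is empty, the jars, bottle and cup are standing, and the pink look-alikes are untouched. The arm was clear of everything.
- **Disagreement:** the last lid positions from the two cameras differ by 2–7 mm, green the most. Part of this is that each fit outlines the disc's side as well as its top. The averages match the jar axes to within about 1 mm.
- **Discarded reading:** one top-view measurement of the yellow lid, taken while the arm hid part of it, was about 7 mm off, so I did not use it.

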